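# Sort out the border pieces of a jigsaw

## Task

Gather the border pieces of the jigsaw into the dishes on the serving board: the two corner pieces (two straight sides) in the square dish, the two edge pieces (one straight side) in the round dish, each lying flat on the dish's floor and none on top of another. Leave the inner pieces (no straight side) and the mug where they are.

Things in the scene. Friction and masses are not known exactly. Their poses are not given: they have to be found in the camera images.
- corner_a: CORNER piece, two neighbouring straight sides (-x and -y); tab on +x, socket on +y. Chunky teal wooden jigsaw piece lying flat: square body 46 x 46 mm, 14 mm thick, 22 g. Origin: centre of the body's underside; z up, x and y square to its sides. Tab: round knob 14 mm wide, standing 12 mm out of mid-side; socket: notch of that shape, 14 mm deep. Grip across its y sides (no tabs).
- corner_b: CORNER piece, two neighbouring straight sides (-x and -y); sockets on +x and +y. Chunky teal wooden jigsaw piece lying flat: square body 46 x 46 mm, 14 mm thick, 22 g. Origin: centre of the body's underside; z up, x and y square to its sides. Tab: round knob 14 mm wide, standing 12 mm out of mid-side; socket: notch of that shape, 14 mm deep. Grip across its y sides (no tabs).
- edge_a: EDGE piece, exactly one straight side (-y); tab on +x, sockets on -x and +y. Chunky teal wooden jigsaw piece lying flat: square body 46 x 46 mm, 14 mm thick, 22 g. Origin: centre of the body's underside; z up, x and y square to its sides. Tab: round knob 14 mm wide, standing 12 mm out of mid-side; socket: notch of that shape, 14 mm deep. Grip across its y sides (no tabs).
- edge_b: EDGE piece, exactly one straight side (-y); tabs on +x and -x, socket on +y. Chunky teal wooden jigsaw piece lying flat: square body 46 x 46 mm, 14 mm thick, 22 g. Origin: centre of the body's underside; z up, x and y square to its sides. Tab: round knob 14 mm wide, standing 12 mm out of mid-side; socket: notch of that shape, 14 mm deep. Grip across its y sides (no tabs).
- inner_a: INNER piece, no straight side: tabs on +x and -x, sockets on +y and -y. Not wanted. Chunky teal wooden jigsaw piece lying flat: square body 46 x 46 mm, 14 mm thick, 22 g. Origin: centre of the body's underside; z up, x and y square to its sides. Tab: round knob 14 mm wide, standing 12 mm out of mid-side; socket: notch of that shape, 14 mm deep. 
- inner_b: INNER piece, no straight side: tab on +x, sockets on the other three sides. Not wanted. Chunky teal wooden jigsaw piece lying flat: square body 46 x 46 mm, 14 mm thick, 22 g. Origin: centre of the body's underside; z up, x and y square to its sides. Tab: round knob 14 mm wide, standing 12 mm out of mid-side; socket: notch of that shape, 14 mm deep. 
- inner_c: INNER piece, no straight side: sockets on all four sides. Not wanted. Chunky teal wooden jigsaw piece lying flat: square body 46 x 46 mm, 14 mm thick, 22 g. Origin: centre of the body's underside; z up, x and y square to its sides. Tab: round knob 14 mm wide, standing 12 mm out of mid-side; socket: notch of that shape, 14 mm deep. 
- square_dish: Shallow square white dish, fixed on a dark wooden serving board 5 mm thick beside the round one, centres 178 mm apart, either on the left. 168 x 168 mm outside, 160 x 160 inside, walls 4 mm thick, 12 mm high; inner floor 9 mm and rim 17 mm above the table. Origin: centre of its underside, 5 mm above the table; x (roughly away from the robot) and y along its sides.
- round_dish: Shallow round white dish, fixed on the same serving board. 172 mm diameter outside, 164 inside, wall 4 mm, 12 mm high; inner floor 9 mm and rim 17 mm above the table. Origin: centre of its underside, 5 mm above the table; x and y parallel to the square dish's.
- mug: Blue ceramic mug, 76 mm across, 90 mm high, standing upright to the robot's right of the pieces, loose. Origin: centre of its underside. Not to be disturbed.
Not all that is in view belongs to the job. Leave any orange look-alike of the corner_a alone.

How it is judged:
At the end, for the whole second after the job is handed in: Corner pieces on the square dish's floor (origin within 62 mm of its centre on each axis), edge pieces on the round dish's (within 64 mm): underside 2 to 8 mm above the dish's underside, tilt under 0.12 rad, released and at rest. Inner pieces moved under 20 mm, mug under 30 mm (z of corner_a in the frame of square_dish between 0.002 and 0.008 m and x of corner_a in the frame of square_dish between -0.062 and 0.062 m and y of corner_a in the frame of square_dish between -0.062 and 0.062 m and angle between each of corner_a, corner_b, edge_a, edge_b's own z axis and vertical below 0.12 rad and linear speed of each of corner_a, corner_b, edge_a, edge_b below 0.02 m/s and angular speed of each of corner_a, corner_b, edge_a, edge_b below 0.3 rad/s and z of corner_b in the frame of square_dish between 0.002 and 0.008 m and x of corner_b in the frame of square_dish between -0.062 and 0.062 m and y of corner_b in the frame of square_dish between -0.062 and 0.062 m and z of edge_a in the frame of round_dish between 0.002 and 0.008 m and horizontal distance between each of edge_a, edge_b and round_dish below 0.064 m and z of edge_b in the frame of round_dish between 0.002 and 0.008 m and distance of each of inner_a, inner_b, inner_c from where it was at the start of the episode below 0.02 m and distance of mug from where it was at the start of the episode below 0.03 m); the robot touches nothing.
It fails at once if an inner piece is moved by more than 20 mm (distance of any of inner_a, inner_b, inner_c from where it was at the start of the episode above 0.02 m).
It fails at once if the mug is moved by more than 30 mm or tipped (distance of mug from where it was at the start of the episode above 0.03 m or angle between mug's own z axis and vertical above 0.3 rad).
It also fails if it takes over 96 s, if anything falls off the work surface, if the arm or the gripper's body presses on something with over 40 N, if the wrist force passes 120 N, or if a joint passes its speed limit or range.

## Robot

A 6-joint arm with a two-finger parallel gripper is mounted at the origin on the work surface. World frame = base frame: x ahead of the robot, y to its left, z up, the work surface at z = 0. Lengths are in m, angles in rad, forces in N, time in s.
With the tool pointing down it reaches from about 0.35 to 0.975 m from the base axis. Payload 4.9 kg.
Tool frame: the origin (TCP) lies midway between the tips of the shut fingers; the grasp point (between the pads) lies manip.tcp_to_grasp behind it (manip.tcp_to_grasp is the distance from the TCP to the grasp point, in m); z points along the fingers, y is the line along which they close (so a half turn about z gives the same grasp; the last joint's range is limited). The gripper opens to 85 mm and grips with 20 to 120 N. Pads are 22 mm wide; open, the fingers measure 114 mm over their backs; the gripper's body (76 mm by 85 mm) begins 54 mm behind the grasp point. The pads swing forward as they close: fully open they stand 13 mm farther back than shut.
Start: joints at [1.056, 0.053, 1.613, -0, 1.476, -0.119], TCP at [0.241, 0.577, 0.231] pointing down, gripper open.
Joint ranges: [-3.01, 3.01], [-1.01, 2.22], [0.06, 2.58], [-1.02, 4.17], [0.09, 2.62], [-3.14, 3.14]. Speed limits (rad/s): [2.57, 2.57, 3.14, 3.14, 3.14, 3.14].

## Interface

Orientations are given as a unit quaternion [w, x, y, z].
In Python, from plant import manip, grab_frame, calibration, job_done gives the robot as it stands.
- The arm moves only by the tool send_rows, never from a script. Its argument "rows" is a list of rows, each an object of numbers: "x", "y", "z": the shift along the tool's x, y, z normalised to -1 to 1, where 1 is 15 cm; "wx", "wy", "wz": the turn, a rotation vector about the tool's x, y, z normalised to -1 to 1, where 1 is pi/4 rad; "hand": the opening, from -1 (shut) to 1 (fully open). In form: [{"x": .., "y": .., "z": .., "wx": .., "wy": .., "wz": .., "hand": ..}, ...]. A call has exactly 10 rows; each row shifts and turns the commanded pose from where the row before left it, along the tool's axes as they then stand; what a row does not reach is not made up. A row lasts 1/12 s, in which the tool goes at most 41.7 mm and 7.16 degrees, less where a joint would pass 70% of its speed; a pose out of reach is approached as far as the arm can. A call with a number of a shift or a turn outside -1 to 1 is refused whole. A call with a gripper value outside its range is refused whole. The fingers move at their own pace and stop on an object; the grip force is fixed at half the most. Time passes only in rows, so rows that do not move let the fingers close, or fill a call up. It gives the time, the measured TCP pose, the force, the opening and the grip force at its end, in the units of the state.
- manip.state(): the state, without advancing time (a new reading comes with each control period).
- grab_frame(name): name is "scene" or "top" or "wrist"; returns the picture (420x560x3 uint8, blue, green, red); there is no depth.
- calibration(name): a dict with "camera_matrix" (3x3 intrinsics, pixels), "k1" (the pictures are not rectified: a ray, as slopes to the right and down, at radius r is drawn at 1 + k1 r^2 times it, then the intrinsics apply), "R" (3x3) and "t" (3): a world point X has camera coordinates R X + t. Camera axes: x right, y down, z forward; pixel columns grow to the right and rows downward; lengths in m; the calibration is good to about 2 mm. A picture is of the moment at which its call begins: read the wrist's pose just before it. calibration takes no time and is no camera call; for the wrist camera it gives the pose at the moment of the call.
- job_done(): hands the job in; it is judged then, once.
The state is a dict: "time": time; "joint_pos": joint angles; "joint_vel": joint speeds; "joint_efforts": joint torques, N m; "tool_pos": TCP position; "tool_rot": TCP orientation; "contact_force": force on the tool from outside, world axes, zero at the start; "ft_torque": the same for the moment, N m; "gripper_width": opening from 0.0 (shut) to 1.0 (fully open); "grasp_force": force on a finger pad.
Only numpy, scipy, OpenCV 4.12 (cv2) and the standard library are available. Lean on these libraries where they do the work, as an engineer would, in place of code of your own. Each camera call takes 0.05 s, during which the arm holds its last target. There are 200 camera calls.

## Working session

There is one attempt and no reset: what is moved stays moved. The work goes in short steps, Python scripts to look and compute and a tool call to move; the robot and the scene stay as the last step left them, time stands still between calls to the robot, and variables do not carry over. Pictures are saved under pics/ and viewed, at most 14 in all, crops included, and the job is handed in when it is done.

Besides the shell and the picture viewer there is one more tool, called after ">>>" by a JSON object that holds its "name" and its "arguments". send_rows: Moves the arm, as the interface text tells. Scaled input: -1 to 1 covers 15 cm each way for a shift and pi/4 rad each way for a turn. Its arguments: {"type":"object","properties":{"rows":{"type":"array","items":{"type":"object","properties":{"x":{"type":"number","minimum":-1,"maximum":1},"y":{"type":"number","minimum":-1,"maximum":1},"z":{"type":"number","minimum":-1,"maximum":1},"wx":{"type":"number","minimum":-1,"maximum":1},"wy":{"type":"number","minimum":-1,"maximum":1},"wz":{"type":"number","minimum":-1,"maximum":1},"hand":{"type":"number"}}}}},"required":["rows"]}

```bash
mkdir -p pics; ls; python3 - <<'E'
from plant import *
import cv2
print(manip.tcp_to_grasp, manip.state())
for n in("top","scene"):
    c=calibration(n);print(n,c)
    cv2.imwrite(f"pics/{n}0.png",grab_frame(n))
E
```

```text
pics
0.0187 {'time': 0.0, 'joint_pos': array([ 1.05601357e+00,  5.34003976e-02,  1.61428083e+00, -5.17878892e-06,
        1.47600821e+00, -1.19009239e-01]), 'joint_vel': array([-0.00092645,  0.0003707 ,  0.00215547,  0.00019018,  0.00012921,
       -0.00034647]), 'joint_efforts': array([ 6.22203679e-04, -3.93687272e+01, -3.70177925e+01, -5.46103945e-05,
        7.02900157e-03,  8.45989007e-06]), 'tool_pos': array([0.24065003, 0.57614038, 0.2300439 ]), 'tool_rot': array([-3.24249108e-04,  1.96597419e-01,  9.80483736e-01, -9.96992316e-04]), 'contact_force': array([-0.12571099, -0.55153714, -0.48512564]), 'ft_torque': array([0.02858734, 0.01797112, 0.00233941]), 'grasp_force': 0.0, 'gripper_width': 1.0026748813825423}
top {'camera_matrix': array([[464.41256915,   0.        , 277.96419674],
       [  0.        , 464.41256915, 205.64429863],
       [  0.        ,   0.        ,   1.        ]]), 'k1': 0.04933924451976264, 'R': array([[ 0.00814683, -0.99976581,  0.02004876],
       [-0.99256655, -0.0105196 , -0.1212476 ],
       [ 0.12143011, -0.01891195, -0.9924198 ]]), 't': array([-0.05025717,  0.46920111,  1.05307047])}
scene {'camera_matrix': array([[394.99553359,   0.        , 279.38313807],
       [  0.        , 394.99553359, 211.13446326],
       [  0.        ,   0.        ,   1.        ]]), 'k1': -0.07155360871502367, 'R': array([[ 0.24549408,  0.9693826 ,  0.00548083],
       [ 0.70260102, -0.17403114, -0.68997462],
       [-0.66789555,  0.17323552, -0.72381281]]), 't': array([-0.07965569, -0.29108494,  1.22566537])}
```

View pics/top0.png

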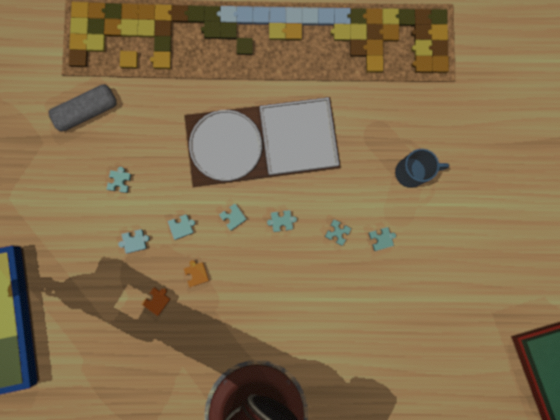

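View pics/scene0.png

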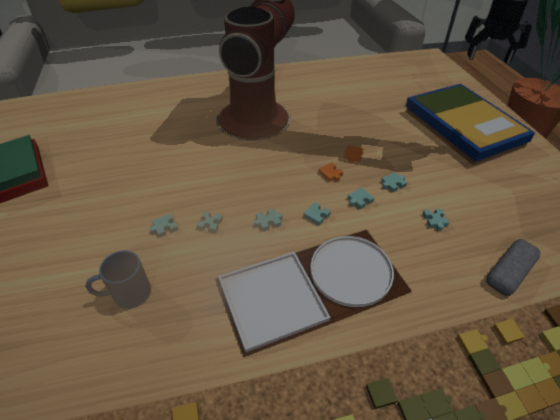

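The top view shows seven teal pieces in a row: (119,180), (135,241), (181,226), (233,216), (282,220), (338,232) and (382,238). Two orange look-alikes sit at (197,273) and (157,300), the dishes at (226,146) and (300,136), and the mug at (418,168). I'll enlarge the pieces next.

```bash
cat > h.py <<'E'
import numpy as np,cv2
from plant import *
def proj(n,P):
    c=calibration(n);p=c["R"]@np.array(P,float)+c["t"];s=p[:2]/p[2]
    s=s*(1+c["k1"]*(s@s));return c["camera_matrix"][:2,:2]@s+c["camera_matrix"][:2,2]
def unproj(n,uv,z,c=None):
    c=c or calibration(n);K=c["camera_matrix"]
    d=(np.array(uv,float)-K[:2,2])/K[0,0];s=d.copy()
    for _ in range(20): s=d/(1+c["k1"]*(s@s))
    R=c["R"];o=-R.T@c["t"];r=R.T@np.array([s[0],s[1],1])
    return o+r*(z-o[2])/r[2]
E
python3 - <<'E'
from h import *
im=cv2.imread("pics/top0.png")
print("tcp",proj("top",[.241,.577,.231]),proj("scene",[.241,.577,.231]))
C=[(119,180),(135,241),(181,226),(233,216),(282,220),(338,232),(382,238),(157,300)]
t=[]
for c in C:
    a=im[c[1]-21:c[1]+21,c[0]-21:c[0]+21]
    t.append(cv2.resize(a,(200,200),interpolation=cv2.INTER_CUBIC))
    print(c,unproj("top",c,.014).round(3))
for u in[(226,146),(300,136)]:print(u,unproj("top",u,.017).round(3))
cv2.imwrite("pics/crop.png",np.vstack([np.hstack(t[:4]),np.hstack(t[4:])]))
E
```

```text
tcp [-74.30203276 316.86273714] [486.54030828  64.78876095]
(119, 180) [0.528 0.328 0.014]
(135, 241) [0.386 0.284 0.014]
(181, 226) [0.421 0.18  0.014]
(233, 216) [0.446 0.059 0.014]
(282, 220) [ 0.438 -0.056  0.014]
(338, 232) [ 0.411 -0.188  0.014]
(382, 238) [ 0.398 -0.291  0.014]
(157, 300) [0.252 0.228 0.014]
(226, 146) [0.613 0.079 0.017]
(300, 136) [ 0.64  -0.098  0.017]
```

View pics/crop.png

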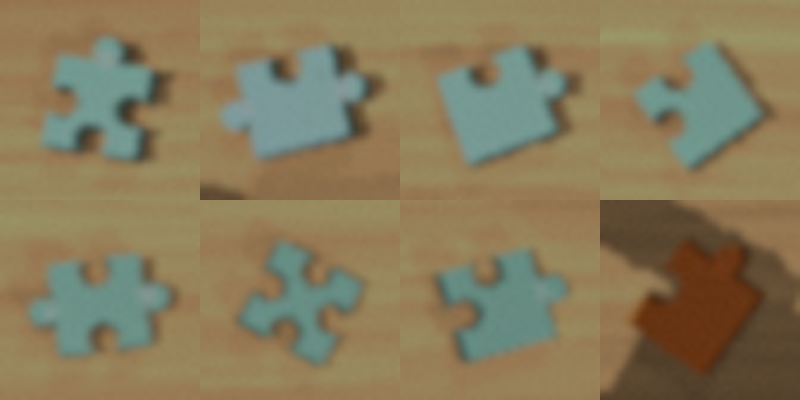

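```bash
cat >> h.py <<'E'
def fit(c,off,cs):  # crop corners TL,TR,BR,BL -> centre, side dirs
    P=[unproj("top",(c[0]-21+(x-off[0]+.5)/4.762-.5,c[1]-21+(y-off[1]+.5)/4.762-.5),.014)[:2] for x,y in cs]
    return np.array(P)
E
python3 - <<'E'
from h import *
D={"edge_b":((135,241),(200,0),[(237,68),(330,45),(355,135),(260,158)]),
"corner_a":((181,226),(400,0),[(438,75),(522,45),(560,130),(470,165)]),
"corner_b":((233,216),(600,0),[(713,43),(770,113),(693,168),(635,97)]),
"edge_a":((382,238),(400,200),[(437,275),(530,250),(556,337),(463,362)])}
for n,(c,o,cs) in D.items():
    P=fit(c,o,cs);L=np.linalg.norm(P-np.roll(P,-1,0),axis=1)
    right=(P[1]+P[2]-P[0]-P[3]); up=(P[0]+P[1]-P[2]-P[3])
    a=np.degrees(np.arctan2(up[1],up[0]));b=np.degrees(np.arctan2(right[1],right[0]))+90
    print(n,P.mean(0).round(4),"sides mm",(L*1000).round(),"yaw up",a.round(1),b.round(1))
P=np.array([unproj("top",u,.017)[:2] for u in [(261,107),(330,98),(339,166),(267,174)]])
L=np.linalg.norm(P-np.roll(P,-1,0),axis=1);r=P[1]+P[2]-P[0]-P[3]
print("sq",P.mean(0),L,np.degrees(np.arctan2(r[1],r[0]))+90)
E
```

```text
edge_b [0.3857 0.2873] sides mm [46. 46. 46. 45.] yaw up 17.3 14.4
corner_a [0.4203 0.182 ] sides mm [43. 46. 47. 47.] yaw up 23.4 21.4
corner_b [0.4442 0.0589] sides mm [45. 46. 45. 47.] yaw up -53.9 -50.1
edge_a [ 0.3956 -0.2883] sides mm [48. 44. 48. 44.] yaw up 15.6 15.5
sq [ 0.63998629 -0.09588951] [0.16863903 0.16855023 0.17276943 0.16460232] 7.7748564894401255
```

Choices by description, from the crop:
- (119,180) is inner_b.
- (135,241) is edge_b: straight bottom, two tabs.
- (181,226) is corner_a: socket on top, tab on the right.
- (233,216) is corner_b: two sockets on the left sides.
- (282,220) is inner_a.
- (338,232) is inner_c.
- (382,238) is edge_a.
- The orange pieces at (197,273) and (157,300) are decoys.

The fitted sides measure about 46 mm and the dish about 168 mm, so the fits match the given sizes. I'll start with edge_b.

```bash
cat > d.py <<'E'
import sys
from h import *
from scipy.spatial.transform import Rotation as Ro
x,y,z,yaw=map(float,sys.argv[1:])
s=manip.state();q=s["tool_rot"];R=Ro.from_quat(q,scalar_first=True).as_matrix()
cy=np.degrees(np.arctan2(R[1,1],R[0,1]));dy=(cy-yaw+90)%180-90
a=np.radians(yaw);Rt=np.array([[np.sin(a),np.cos(a),0],[-np.cos(a),np.sin(a),0],[0,0,-1]])
if (Rt[:,1]@R[:,1])<0: Rt[:,:2]*=-1
d=np.array([x,y,z])-s["tool_pos"]
print("pos",s["tool_pos"].round(4),"yaw",cy.round(2),"tilt",R[:2,2].round(4),"t",s["time"],"w",s["gripper_width"])
print("units now-frame",(R.T@d/.15).round(3),"after-turn frame",(Rt.T@d/.15).round(3),"wz",(dy/45).round(4),"z units",(-d[2]/.15).round(3))
E
python3 d.py .386 .287 .11 16
```

```text
pos [0.2407 0.5762 0.2302] yaw 67.32 tilt [-0.0009 -0.0016] t 0.1 w 0.9967254311540301
units now-frame [-1.637 -1.404  0.803] after-turn frame [2.12  0.4   0.801] wz 1.1405 z units 0.801
```

>>> {"name": "send_rows", "arguments": {"rows": [{"wz": 0.1425, "z": 0.1, "hand": 0.7}, {"wz": 0.1425, "z": 0.1, "hand": 0.7}, {"wz": 0.1425, "z": 0.1, "hand": 0.7}, {"wz": 0.1425, "z": 0.1, "hand": 0.7}, {"wz": 0.1425, "z": 0.1, "hand": 0.7}, {"wz": 0.1425, "z": 0.1, "hand": 0.7}, {"wz": 0.1425, "z": 0.1, "hand": 0.7}, {"wz": 0.1425, "z": 0.1, "hand": 0.7}, {"hand": 0.7}, {"hand": 0.7}]}}

```text
invalid input at $.rows[0]: expected keys x, y, z, wx, wy, wz, hand
```

```bash
python3 d.py .386 .287 .11 16
```

```text
pos [0.2407 0.5762 0.2302] yaw 67.32 tilt [-0.0009 -0.0016] t 0.1 w 0.9967254311540301
units now-frame [-1.637 -1.404  0.803] after-turn frame [2.12  0.4   0.801] wz 1.1405 z units 0.801
```

```bash
sed -i 's/\[\[np.sin(a),np.cos(a),0\],\[-np.cos(a),np.sin(a),0\]/[[-np.sin(a),np.cos(a),0],[np.cos(a),np.sin(a),0]/' d.py
```

>>> {"name": "send_rows", "arguments": {"rows": [{"x": 0, "y": 0, "z": 0.1, "wx": 0, "wy": 0, "wz": 0.1425, "hand": 0.7}, {"x": 0, "y": 0, "z": 0.1, "wx": 0, "wy": 0, "wz": 0.1425, "hand": 0.7}, {"x": 0, "y": 0, "z": 0.1, "wx": 0, "wy": 0, "wz": 0.1425, "hand": 0.7}, {"x": 0, "y": 0, "z": 0.1, "wx": 0, "wy": 0, "wz": 0.1425, "hand": 0.7}, {"x": 0, "y": 0, "z": 0.1, "wx": 0, "wy": 0, "wz": 0.1425, "hand": 0.7}, {"x": 0, "y": 0, "z": 0.1, "wx": 0, "wy": 0, "wz": 0.1425, "hand": 0.7}, {"x": 0, "y": 0, "z": 0.1, "wx": 0, "wy": 0, "wz": 0.1425, "hand": 0.7}, {"x": 0, "y": 0, "z": 0.1, "wx": 0, "wy": 0, "wz": 0.1425, "hand": 0.7}, {"x": 0, "y": 0, "z": 0, "wx": 0, "wy": 0, "wz": 0, "hand": 0.7}, {"x": 0, "y": 0, "z": 0, "wx": 0, "wy": 0, "wz": 0, "hand": 0.7}]}}

```text
time: 0.93
tool_pos: [0.2404, 0.5757, 0.1099]
tool_rot: [0.0, 0.601, 0.8, -0.002]
contact_force: [-0.3, 0.6, -0.0]
gripper_width: 0.852
grasp_force: 0.0
```

```bash
python3 d.py .386 .287 .11 16
```

```text
pos [0.2404 0.5757 0.1099] yaw 16.18 tilt [-0.0015 -0.0028] t 0.9333 w 0.85207762349249
units now-frame [-2.119  0.396  0.003] after-turn frame [-2.118e+00  4.020e-01 -1.000e-03] wz 0.0041 z units -0.001
```

>>> {"name": "send_rows", "arguments": {"rows": [{"x": -0.265, "y": 0.05, "z": 0, "wx": 0, "wy": 0, "wz": 0, "hand": 0.7}, {"x": -0.265, "y": 0.05, "z": 0, "wx": 0, "wy": 0, "wz": 0, "hand": 0.7}, {"x": -0.265, "y": 0.05, "z": 0, "wx": 0, "wy": 0, "wz": 0, "hand": 0.7}, {"x": -0.265, "y": 0.05, "z": 0, "wx": 0, "wy": 0, "wz": 0, "hand": 0.7}, {"x": -0.265, "y": 0.05, "z": 0, "wx": 0, "wy": 0, "wz": 0, "hand": 0.7}, {"x": -0.265, "y": 0.05, "z": 0, "wx": 0, "wy": 0, "wz": 0, "hand": 0.7}, {"x": -0.265, "y": 0.05, "z": 0, "wx": 0, "wy": 0, "wz": 0, "hand": 0.7}, {"x": -0.265, "y": 0.05, "z": 0, "wx": 0, "wy": 0, "wz": 0, "hand": 0.7}, {"x": 0, "y": 0, "z": 0, "wx": 0, "wy": 0, "wz": 0, "hand": 0.7}, {"x": 0, "y": 0, "z": 0, "wx": 0, "wy": 0, "wz": 0, "hand": 0.7}]}}

```text
time: 1.77
tool_pos: [0.3881, 0.2864, 0.113]
tool_rot: [0.001, 0.603, 0.798, 0.001]
contact_force: [-0.6, -0.0, -0.8]
gripper_width: 0.85
grasp_force: 0.0
```

```bash
python3 d.py .386 .287 .0 16; python3 - <<'E'
from h import *
c=calibration("wrist");im=grab_frame("wrist")
for y in (16,):
  P=np.array([.3857,.2873,.014]);a=np.radians(16)
  for i in(-23,23):
    for j in(-23,23):
      p=P+[(np.cos(a)*i-np.sin(a)*j)/1000,(np.sin(a)*i+np.cos(a)*j)/1000,0]
      u=proj("wrist",p);cv2.circle(im,tuple(int(v) for v in u),4,(0,0,255),1)
cv2.imwrite("pics/w1.png",im)
E
```

```text
pos [0.3881 0.2864 0.113 ] yaw 15.89 tilt [0.0025 0.0015] t 1.7667 w 0.849545038238548
units now-frame [ 0.007 -0.015  0.753] after-turn frame [ 0.008 -0.012  0.753] wz -0.0024 z units 0.753
```

View pics/w1.png

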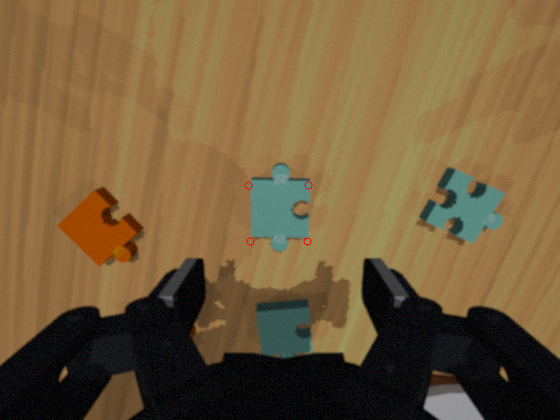

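The wrist view shows the chosen edge_b at (280,208). Its predicted corners land within about 4 px, roughly 3 mm. I'll descend and grip.

>>> {"name": "send_rows", "arguments": {"rows": [{"x": 0, "y": 0, "z": 0.19, "wx": 0, "wy": 0, "wz": 0, "hand": 0.7}, {"x": 0, "y": 0, "z": 0.19, "wx": 0, "wy": 0, "wz": 0, "hand": 0.7}, {"x": 0, "y": 0, "z": 0.19, "wx": 0, "wy": 0, "wz": 0, "hand": 0.7}, {"x": 0, "y": 0, "z": 0.1, "wx": 0, "wy": 0, "wz": 0, "hand": 0.7}, {"x": 0, "y": 0, "z": 0.07, "wx": 0, "wy": 0, "wz": 0, "hand": 0.7}, {"x": 0, "y": 0, "z": 0, "wx": 0, "wy": 0, "wz": 0, "hand": 0.7}, {"x": 0, "y": 0, "z": 0, "wx": 0, "wy": 0, "wz": 0, "hand": -1}, {"x": 0, "y": 0, "z": 0, "wx": 0, "wy": 0, "wz": 0, "hand": -1}, {"x": 0, "y": 0, "z": 0, "wx": 0, "wy": 0, "wz": 0, "hand": -1}, {"x": 0, "y": 0, "z": 0, "wx": 0, "wy": 0, "wz": 0, "hand": -1}]}}

```text
time: 2.65
tool_pos: [0.3881, 0.2887, 0.0024]
tool_rot: [0.001, 0.602, 0.799, 0.002]
contact_force: [-0.2, 1.3, 5.7]
gripper_width: 0.52
grasp_force: 61.7
```

```bash
python3 d.py .604 .1165 .1 16
```

```text
pos [0.3881 0.2887 0.0024] yaw 16.04 tilt [0.0037 0.0022] t 2.65 w 0.5202052756691368
units now-frame [-1.5    1.069 -0.648] after-turn frame [-1.5    1.067 -0.65 ] wz 0.001 z units -0.65
```

>>> {"name": "send_rows", "arguments": {"rows": [{"x": 0, "y": 0, "z": -0.1, "wx": 0, "wy": 0, "wz": 0, "hand": -1}, {"x": 0, "y": 0, "z": -0.16, "wx": 0, "wy": 0, "wz": 0, "hand": -1}, {"x": 0, "y": 0, "z": -0.16, "wx": 0, "wy": 0, "wz": 0, "hand": -1}, {"x": -0.214, "y": 0.152, "z": 0, "wx": 0, "wy": 0, "wz": 0, "hand": -1}, {"x": -0.214, "y": 0.152, "z": 0, "wx": 0, "wy": 0, "wz": 0, "hand": -1}, {"x": -0.214, "y": 0.152, "z": 0, "wx": 0, "wy": 0, "wz": 0, "hand": -1}, {"x": -0.214, "y": 0.152, "z": 0, "wx": 0, "wy": 0, "wz": 0, "hand": -1}, {"x": -0.214, "y": 0.152, "z": 0, "wx": 0, "wy": 0, "wz": 0, "hand": -1}, {"x": -0.214, "y": 0.152, "z": 0, "wx": 0, "wy": 0, "wz": 0, "hand": -1}, {"x": -0.214, "y": 0.152, "z": 0, "wx": 0, "wy": 0, "wz": 0, "hand": -1}]}}

```text
time: 3.48
tool_pos: [0.6035, 0.1141, 0.0641]
tool_rot: [0.0, 0.602, 0.799, 0.0]
contact_force: [-0.0, 0.9, 0.2]
gripper_width: 0.518
grasp_force: 61.3
```

```bash
python3 d.py .604 .1165 .012 16; python3 - <<'E'
from h import *
cv2.imwrite("pics/s1.png",cv2.resize(grab_frame("top")[80:260,100:340],None,fx=2.5,fy=2.5))
E
python3 d.py .604 .1165 .012 16
```

```text
pos [0.6035 0.1141 0.0641] yaw 16.0 tilt [0.0013 0.0002] t 3.4833 w 0.5177474354065774
units now-frame [0.014 0.007 0.347] after-turn frame [0.014 0.008 0.347] wz 0.0001 z units 0.347
pos [0.609  0.1096 0.065 ] yaw 15.8 tilt [ 0.0076 -0.0029] t 3.5333 w 0.5143117952026539
units now-frame [ 0.055 -0.022  0.353] after-turn frame [ 0.053 -0.019  0.354] wz -0.0045 z units 0.354
```

View pics/s1.png

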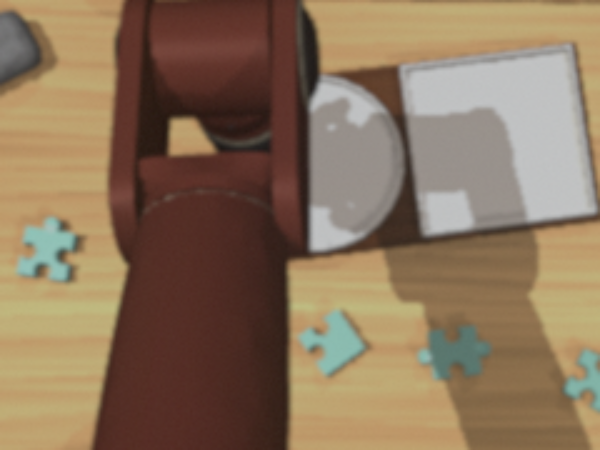

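The arm hides the held piece at about (210,160) and is still settling. The other pieces haven't moved. I'll lower, release and check.

>>> {"name": "send_rows", "arguments": {"rows": [{"x": 0, "y": 0, "z": 0, "wx": 0, "wy": 0, "wz": 0, "hand": -1}, {"x": 0, "y": 0, "z": 0.12, "wx": 0, "wy": 0, "wz": 0, "hand": -1}, {"x": 0, "y": 0, "z": 0.12, "wx": 0, "wy": 0, "wz": 0, "hand": -1}, {"x": 0, "y": 0, "z": 0.06, "wx": 0, "wy": 0, "wz": 0, "hand": -1}, {"x": 0, "y": 0, "z": 0.05, "wx": 0, "wy": 0, "wz": 0, "hand": -1}, {"x": 0, "y": 0, "z": 0, "wx": 0, "wy": 0, "wz": 0, "hand": -1}, {"x": 0, "y": 0, "z": 0, "wx": 0, "wy": 0, "wz": 0, "hand": -1}, {"x": 0, "y": 0, "z": 0, "wx": 0, "wy": 0, "wz": 0, "hand": 0.5}, {"x": 0, "y": 0, "z": 0, "wx": 0, "wy": 0, "wz": 0, "hand": 0.5}, {"x": 0, "y": 0, "z": 0, "wx": 0, "wy": 0, "wz": 0, "hand": 0.5}]}}

```text
time: 4.37
tool_pos: [0.6018, 0.1159, 0.011]
tool_rot: [0.0, 0.602, 0.799, 0.0]
contact_force: [-0.6, 0.4, 0.3]
gripper_width: 0.748
grasp_force: 0.0
```

```bash
python3 d.py .420 .182 .07 22.4
```

```text
pos [0.6018 0.1159 0.011 ] yaw 16.04 tilt [0.0004 0.0001] t 4.3667 w 0.7478284835814697
units now-frame [ 0.758 -1.043 -0.394] after-turn frame [ 0.869 -0.953 -0.393] wz -0.1414 z units -0.393
```

>>> {"name": "send_rows", "arguments": {"rows": [{"x": 0, "y": 0, "z": -0.12, "wx": 0, "wy": 0, "wz": 0, "hand": 0.5}, {"x": 0, "y": 0, "z": -0.14, "wx": 0, "wy": 0, "wz": 0, "hand": 0.5}, {"x": 0, "y": 0, "z": -0.14, "wx": 0, "wy": 0, "wz": -0.1414, "hand": 0.7}, {"x": 0.174, "y": -0.191, "z": 0, "wx": 0, "wy": 0, "wz": 0, "hand": 0.7}, {"x": 0.174, "y": -0.191, "z": 0, "wx": 0, "wy": 0, "wz": 0, "hand": 0.7}, {"x": 0.174, "y": -0.191, "z": 0, "wx": 0, "wy": 0, "wz": 0, "hand": 0.7}, {"x": 0.174, "y": -0.191, "z": 0, "wx": 0, "wy": 0, "wz": 0, "hand": 0.7}, {"x": 0.174, "y": -0.191, "z": 0, "wx": 0, "wy": 0, "wz": 0, "hand": 0.7}, {"x": 0, "y": 0, "z": 0, "wx": 0, "wy": 0, "wz": 0, "hand": 0.7}, {"x": 0, "y": 0, "z": 0, "wx": 0, "wy": 0, "wz": 0, "hand": 0.7}]}}

```text
time: 5.2
tool_pos: [0.4177, 0.1822, 0.0703]
tool_rot: [-0.0, 0.555, 0.832, -0.0]
contact_force: [2.0, 0.0, -0.2]
gripper_width: 0.849
grasp_force: 0.0
```

```bash
python3 d.py .420 .182 .001 22.4; python3 - <<'E'
from h import *
cv2.imwrite("pics/s2.png",grab_frame("top"))
E
```

```text
pos [0.4177 0.1822 0.0703] yaw 22.51 tilt [-0.0002 -0.0001] t 5.2 w 0.849153217545432
units now-frame [-0.007  0.013  0.462] after-turn frame [-0.007  0.013  0.462] wz 0.0024 z units 0.462
```

View pics/s2.png

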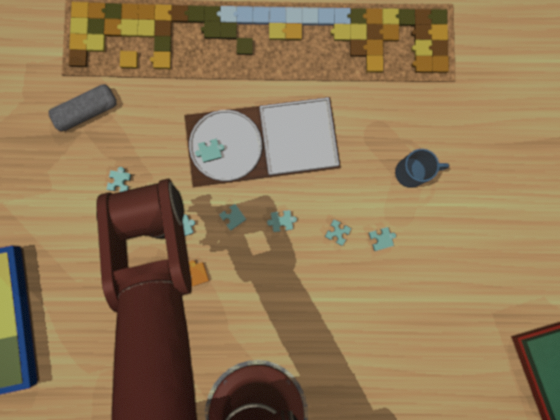

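edge_b lies in the round dish at (209,150). The gripper is now above corner_a, so I'll descend and grip.

>>> {"name": "send_rows", "arguments": {"rows": [{"x": 0, "y": 0.01, "z": 0.15, "wx": 0, "wy": 0, "wz": 0, "hand": 0.7}, {"x": 0, "y": 0, "z": 0.15, "wx": 0, "wy": 0, "wz": 0, "hand": 0.7}, {"x": 0, "y": 0, "z": 0.1, "wx": 0, "wy": 0, "wz": 0, "hand": 0.7}, {"x": 0, "y": 0, "z": 0.06, "wx": 0, "wy": 0, "wz": 0, "hand": 0.7}, {"x": 0, "y": 0, "z": 0, "wx": 0, "wy": 0, "wz": 0, "hand": 0.7}, {"x": 0, "y": 0, "z": 0, "wx": 0, "wy": 0, "wz": 0, "hand": -1}, {"x": 0, "y": 0, "z": 0, "wx": 0, "wy": 0, "wz": 0, "hand": -1}, {"x": 0, "y": 0, "z": 0, "wx": 0, "wy": 0, "wz": 0, "hand": -1}, {"x": 0, "y": 0, "z": 0, "wx": 0, "wy": 0, "wz": 0, "hand": -1}, {"x": 0, "y": 0, "z": 0, "wx": 0, "wy": 0, "wz": 0, "hand": -1}]}}

```text
time: 6.08
tool_pos: [0.4228, 0.1827, 0.0035]
tool_rot: [0.001, 0.556, 0.831, 0.001]
contact_force: [0.9, 0.1, 5.0]
gripper_width: 0.517
grasp_force: 61.6
```

```bash
python3 d.py .645 -.132 .065 22.4
```

```text
pos [0.4228 0.1827 0.0035] yaw 22.39 tilt [0.0037 0.0008] t 6.0833 w 0.5173303799341945
units now-frame [-2.504  0.572 -0.406] after-turn frame [-2.504  0.57  -0.41 ] wz -0.0003 z units -0.41
```

>>> {"name": "send_rows", "arguments": {"rows": [{"x": 0, "y": 0, "z": -0.1, "wx": 0, "wy": 0, "wz": 0, "hand": -1}, {"x": 0, "y": 0, "z": -0.16, "wx": 0, "wy": 0, "wz": 0, "hand": -1}, {"x": 0, "y": 0, "z": -0.15, "wx": 0, "wy": 0, "wz": 0, "hand": -1}, {"x": -0.25, "y": 0.057, "z": 0, "wx": 0, "wy": 0, "wz": 0, "hand": -1}, {"x": -0.25, "y": 0.057, "z": 0, "wx": 0, "wy": 0, "wz": 0, "hand": -1}, {"x": -0.25, "y": 0.057, "z": 0, "wx": 0, "wy": 0, "wz": 0, "hand": -1}, {"x": -0.25, "y": 0.057, "z": 0, "wx": 0, "wy": 0, "wz": 0, "hand": -1}, {"x": -0.25, "y": 0.057, "z": 0, "wx": 0, "wy": 0, "wz": 0, "hand": -1}, {"x": -0.25, "y": 0.057, "z": 0, "wx": 0, "wy": 0, "wz": 0, "hand": -1}, {"x": -0.25, "y": 0.057, "z": 0, "wx": 0, "wy": 0, "wz": 0, "hand": -1}]}}

```text
time: 6.92
tool_pos: [0.577, -0.0393, 0.0633]
tool_rot: [-0.0, 0.557, 0.831, 0.0]
contact_force: [0.4, 0.5, -0.4]
gripper_width: 0.517
grasp_force: 61.3
```

>>> {"name": "send_rows", "arguments": {"rows": [{"x": -0.25, "y": 0.057, "z": 0, "wx": 0, "wy": 0, "wz": 0, "hand": -1}, {"x": -0.25, "y": 0.057, "z": 0, "wx": 0, "wy": 0, "wz": 0, "hand": -1}, {"x": -0.25, "y": 0.057, "z": 0, "wx": 0, "wy": 0, "wz": 0, "hand": -1}, {"x": 0, "y": 0, "z": 0, "wx": 0, "wy": 0, "wz": 0, "hand": -1}, {"x": 0, "y": 0, "z": 0.1, "wx": 0, "wy": 0, "wz": 0, "hand": -1}, {"x": 0, "y": 0, "z": 0.1, "wx": 0, "wy": 0, "wz": 0, "hand": -1}, {"x": 0, "y": 0, "z": 0, "wx": 0, "wy": 0, "wz": 0, "hand": -1}, {"x": 0, "y": 0, "z": 0, "wx": 0, "wy": 0, "wz": 0, "hand": -1}, {"x": 0, "y": 0, "z": 0, "wx": 0, "wy": 0, "wz": 0, "hand": -1}, {"x": 0, "y": 0, "z": 0, "wx": 0, "wy": 0, "wz": 0, "hand": -1}]}}

```text
time: 7.75
tool_pos: [0.6429, -0.131, 0.0338]
tool_rot: [0.0, 0.556, 0.831, 0.0]
contact_force: [0.3, 0.1, -0.0]
gripper_width: 0.516
grasp_force: 61.3
```

```bash
python3 d.py .645 -.132 .0125 22.4
```

```text
pos [ 0.6429 -0.131   0.0338] yaw 22.45 tilt [ 0.0005 -0.0002] t 7.75 w 0.5162243133704466
units now-frame [-0.011  0.01   0.142] after-turn frame [-0.011  0.01   0.142] wz 0.0011 z units 0.142
```

>>> {"name": "send_rows", "arguments": {"rows": [{"x": 0, "y": 0, "z": 0.08, "wx": 0, "wy": 0, "wz": 0, "hand": -1}, {"x": 0, "y": 0, "z": 0.06, "wx": 0, "wy": 0, "wz": 0, "hand": -1}, {"x": 0, "y": 0, "z": 0, "wx": 0, "wy": 0, "wz": 0, "hand": -1}, {"x": 0, "y": 0, "z": 0, "wx": 0, "wy": 0, "wz": 0, "hand": -1}, {"x": 0, "y": 0, "z": 0, "wx": 0, "wy": 0, "wz": 0, "hand": 0.5}, {"x": 0, "y": 0, "z": 0, "wx": 0, "wy": 0, "wz": 0, "hand": 0.5}, {"x": 0, "y": 0, "z": 0, "wx": 0, "wy": 0, "wz": 0, "hand": 0.5}, {"x": 0, "y": 0, "z": -0.12, "wx": 0, "wy": 0, "wz": 0, "hand": 0.5}, {"x": 0, "y": 0, "z": -0.14, "wx": 0, "wy": 0, "wz": 0, "hand": 0.5}, {"x": 0, "y": 0, "z": -0.14, "wx": 0, "wy": 0, "wz": 0, "hand": 0.5}]}}

```text
time: 8.58
tool_pos: [0.6422, -0.1317, 0.0722]
tool_rot: [-0.001, 0.556, 0.831, -0.0]
contact_force: [0.6, -0.2, -0.0]
gripper_width: 0.751
grasp_force: 0.0
```

```bash
python3 d.py .444 .059 .07 38
```

```text
pos [ 0.6422 -0.1317  0.0722] yaw 22.38 tilt [-0.0018  0.0006] t 8.5833 w 0.7506860814711829
units now-frame [ 1.679 -0.738  0.018] after-turn frame [ 1.815 -0.259  0.015] wz -0.3471 z units 0.015
```

>>> {"name": "send_rows", "arguments": {"rows": [{"x": 0, "y": 0, "z": 0, "wx": 0, "wy": 0, "wz": -0.1157, "hand": 0.7}, {"x": 0, "y": 0, "z": 0, "wx": 0, "wy": 0, "wz": -0.1157, "hand": 0.7}, {"x": 0, "y": 0, "z": 0, "wx": 0, "wy": 0, "wz": -0.1157, "hand": 0.7}, {"x": 0.26, "y": -0.037, "z": 0, "wx": 0, "wy": 0, "wz": 0, "hand": 0.7}, {"x": 0.26, "y": -0.037, "z": 0, "wx": 0, "wy": 0, "wz": 0, "hand": 0.7}, {"x": 0.26, "y": -0.037, "z": 0, "wx": 0, "wy": 0, "wz": 0, "hand": 0.7}, {"x": 0.26, "y": -0.037, "z": 0, "wx": 0, "wy": 0, "wz": 0, "hand": 0.7}, {"x": 0.26, "y": -0.037, "z": 0, "wx": 0, "wy": 0, "wz": 0, "hand": 0.7}, {"x": 0.26, "y": -0.037, "z": 0, "wx": 0, "wy": 0, "wz": 0, "hand": 0.7}, {"x": 0.255, "y": -0.037, "z": 0, "wx": 0, "wy": 0, "wz": 0, "hand": 0.7}]}}

```text
time: 9.42
tool_pos: [0.4431, 0.0597, 0.0723]
tool_rot: [0.0, 0.439, 0.899, 0.0]
contact_force: [-0.9, 0.2, -1.0]
gripper_width: 0.851
grasp_force: 0.0
```

>>> {"name": "send_rows", "arguments": {"rows": [{"x": 0, "y": 0, "z": 0, "wx": 0, "wy": 0, "wz": 0, "hand": 0.7}, {"x": 0, "y": 0, "z": 0, "wx": 0, "wy": 0, "wz": 0, "hand": 0.7}, {"x": 0, "y": 0, "z": 0.1, "wx": 0, "wy": 0, "wz": 0, "hand": 0.7}, {"x": 0, "y": 0, "z": 0.1, "wx": 0, "wy": 0, "wz": 0, "hand": 0.7}, {"x": 0, "y": 0, "z": 0, "wx": 0, "wy": 0, "wz": 0, "hand": 0.7}, {"x": 0, "y": 0, "z": 0, "wx": 0, "wy": 0, "wz": 0, "hand": 0.7}, {"x": 0, "y": 0, "z": 0, "wx": 0, "wy": 0, "wz": 0, "hand": 0.7}, {"x": 0, "y": 0, "z": 0, "wx": 0, "wy": 0, "wz": 0, "hand": 0.7}, {"x": 0, "y": 0, "z": 0, "wx": 0, "wy": 0, "wz": 0, "hand": 0.7}, {"x": 0, "y": 0, "z": 0, "wx": 0, "wy": 0, "wz": 0, "hand": 0.7}]}}

```text
time: 10.25
tool_pos: [0.4453, 0.0586, 0.0431]
tool_rot: [0.001, 0.438, 0.899, 0.0]
contact_force: [1.0, -0.1, 1.1]
gripper_width: 0.851
grasp_force: 0.0
```

```bash
python3 d.py .444 .059 .002 38;python3 - <<'E'
from h import *
cv2.imwrite("pics/w2.png",np.hstack([grab_frame("wrist")[::2,::2],grab_frame("top")[80:290,180:460]]))
E
```

```text
pos [0.4453 0.0586 0.0431] yaw 37.99 tilt [ 0.0014 -0.    ] t 10.25 w 0.8512250339496219
units now-frame [ 0.008 -0.006  0.274] after-turn frame [ 0.007 -0.006  0.274] wz -0.0002 z units 0.274
```

View pics/w2.png

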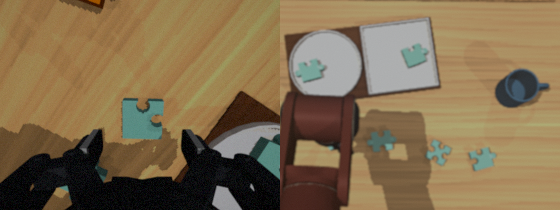

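The wrist view (left half) shows corner_b at (142,118), square to the fingers. The top view shows corner_a in the square dish at (414,54). I'll grip corner_b.

>>> {"name": "send_rows", "arguments": {"rows": [{"x": 0, "y": 0, "z": 0.12, "wx": 0, "wy": 0, "wz": 0, "hand": 0.7}, {"x": 0, "y": 0, "z": 0.1, "wx": 0, "wy": 0, "wz": 0, "hand": 0.7}, {"x": 0, "y": 0, "z": 0.055, "wx": 0, "wy": 0, "wz": 0, "hand": 0.7}, {"x": 0, "y": 0, "z": 0, "wx": 0, "wy": 0, "wz": 0, "hand": 0.7}, {"x": 0, "y": 0, "z": 0, "wx": 0, "wy": 0, "wz": 0, "hand": -1}, {"x": 0, "y": 0, "z": 0, "wx": 0, "wy": 0, "wz": 0, "hand": -1}, {"x": 0, "y": 0, "z": 0, "wx": 0, "wy": 0, "wz": 0, "hand": -1}, {"x": 0, "y": 0, "z": 0, "wx": 0, "wy": 0, "wz": 0, "hand": -1}, {"x": 0, "y": 0, "z": 0, "wx": 0, "wy": 0, "wz": 0, "hand": -1}, {"x": 0, "y": 0, "z": 0, "wx": 0, "wy": 0, "wz": 0, "hand": -1}]}}

```text
time: 11.18
tool_pos: [0.446, 0.0587, 0.0024]
tool_rot: [0.001, 0.438, 0.899, 0.001]
contact_force: [-1.1, 1.1, 6.3]
gripper_width: 0.519
grasp_force: 61.7
```

```bash
python3 d.py .635 -.060 .065 38
```

```text
pos [0.446  0.0587 0.0024] yaw 38.0 tilt [ 0.0026 -0.0001] t 11.1833 w 0.5193476365875724
units now-frame [-1.4    0.507 -0.414] after-turn frame [-1.4    0.506 -0.418] wz 0.0001 z units -0.418
```

>>> {"name": "send_rows", "arguments": {"rows": [{"x": 0, "y": 0, "z": -0.1, "wx": 0, "wy": 0, "wz": 0, "hand": -1}, {"x": 0, "y": 0, "z": -0.16, "wx": 0, "wy": 0, "wz": 0, "hand": -1}, {"x": 0, "y": 0, "z": -0.16, "wx": 0, "wy": 0, "wz": 0, "hand": -1}, {"x": -0.233, "y": 0.0845, "z": 0, "wx": 0, "wy": 0, "wz": 0, "hand": -1}, {"x": -0.233, "y": 0.0845, "z": 0, "wx": 0, "wy": 0, "wz": 0, "hand": -1}, {"x": -0.233, "y": 0.0845, "z": 0, "wx": 0, "wy": 0, "wz": 0, "hand": -1}, {"x": -0.233, "y": 0.0845, "z": 0, "wx": 0, "wy": 0, "wz": 0, "hand": -1}, {"x": -0.233, "y": 0.0845, "z": 0, "wx": 0, "wy": 0, "wz": 0, "hand": -1}, {"x": -0.233, "y": 0.0845, "z": 0, "wx": 0, "wy": 0, "wz": 0, "hand": -1}, {"x": 0, "y": 0, "z": 0, "wx": 0, "wy": 0, "wz": 0, "hand": -1}]}}

```text
time: 12.02
tool_pos: [0.638, -0.0633, 0.0636]
tool_rot: [0.002, 0.44, 0.898, -0.0]
contact_force: [-0.3, 0.4, 0.4]
gripper_width: 0.519
grasp_force: 61.1
```

>>> {"name": "send_rows", "arguments": {"rows": [{"x": 0, "y": 0, "z": 0, "wx": 0, "wy": 0, "wz": 0, "hand": -1}, {"x": 0, "y": 0, "z": 0, "wx": 0, "wy": 0, "wz": 0, "hand": -1}, {"x": 0, "y": 0, "z": 0.1, "wx": 0, "wy": 0, "wz": 0, "hand": -1}, {"x": 0, "y": 0, "z": 0.1, "wx": 0, "wy": 0, "wz": 0, "hand": -1}, {"x": 0, "y": 0, "z": 0, "wx": 0, "wy": 0, "wz": 0, "hand": -1}, {"x": 0, "y": 0, "z": 0, "wx": 0, "wy": 0, "wz": 0, "hand": -1}, {"x": 0, "y": 0, "z": 0, "wx": 0, "wy": 0, "wz": 0, "hand": -1}, {"x": 0, "y": 0, "z": 0, "wx": 0, "wy": 0, "wz": 0, "hand": -1}, {"x": 0, "y": 0, "z": 0, "wx": 0, "wy": 0, "wz": 0, "hand": -1}, {"x": 0, "y": 0, "z": 0, "wx": 0, "wy": 0, "wz": 0, "hand": -1}]}}

```text
time: 12.85
tool_pos: [0.6342, -0.0597, 0.0349]
tool_rot: [0.001, 0.438, 0.899, 0.0]
contact_force: [0.4, 0.2, -0.0]
gripper_width: 0.519
grasp_force: 61.1
```

```bash
python3 d.py .635 -.060 .0115 38
```

```text
pos [ 0.6342 -0.0597  0.0349] yaw 38.01 tilt [ 0.0013 -0.0003] t 12.85 w 0.5192251016449724
units now-frame [-0.004  0.003  0.156] after-turn frame [-0.005  0.003  0.156] wz 0.0002 z units 0.156
```

>>> {"name": "send_rows", "arguments": {"rows": [{"x": 0, "y": 0, "z": 0.095, "wx": 0, "wy": 0, "wz": 0, "hand": -1}, {"x": 0, "y": 0, "z": 0.06, "wx": 0, "wy": 0, "wz": 0, "hand": -1}, {"x": 0, "y": 0, "z": 0, "wx": 0, "wy": 0, "wz": 0, "hand": -1}, {"x": 0, "y": 0, "z": 0, "wx": 0, "wy": 0, "wz": 0, "hand": -1}, {"x": 0, "y": 0, "z": 0, "wx": 0, "wy": 0, "wz": 0, "hand": 0.5}, {"x": 0, "y": 0, "z": 0, "wx": 0, "wy": 0, "wz": 0, "hand": 0.5}, {"x": 0, "y": 0, "z": 0, "wx": 0, "wy": 0, "wz": 0, "hand": 0.5}, {"x": 0, "y": 0, "z": -0.12, "wx": 0, "wy": 0, "wz": 0, "hand": 0.5}, {"x": 0, "y": 0, "z": -0.14, "wx": 0, "wy": 0, "wz": 0, "hand": 0.5}, {"x": 0, "y": 0, "z": -0.14, "wx": 0, "wy": 0, "wz": 0, "hand": 0.5}]}}

```text
time: 13.68
tool_pos: [0.6328, -0.0595, 0.0705]
tool_rot: [-0.001, 0.438, 0.899, -0.0]
contact_force: [-0.2, 0.4, 0.3]
gripper_width: 0.749
grasp_force: 0.0
```

```bash
python3 d.py .3956 -.2883 .07 15.5
```

```text
pos [ 0.6328 -0.0595  0.0705] yaw 38.01 tilt [-0.0022  0.0004] t 13.6833 w 0.7493819066061891
units now-frame [-0.228 -2.186  0.006] after-turn frame [-1.047 -1.932  0.003] wz 0.5002 z units 0.003
```

>>> {"name": "send_rows", "arguments": {"rows": [{"x": 0, "y": 0, "z": 0, "wx": 0, "wy": 0, "wz": 0.125, "hand": 0.7}, {"x": 0, "y": 0, "z": 0, "wx": 0, "wy": 0, "wz": 0.125, "hand": 0.7}, {"x": 0, "y": 0, "z": 0, "wx": 0, "wy": 0, "wz": 0.125, "hand": 0.7}, {"x": 0, "y": 0, "z": 0, "wx": 0, "wy": 0, "wz": 0.125, "hand": 0.7}, {"x": -0.1163, "y": -0.2147, "z": 0, "wx": 0, "wy": 0, "wz": 0, "hand": 0.7}, {"x": -0.1163, "y": -0.2147, "z": 0, "wx": 0, "wy": 0, "wz": 0, "hand": 0.7}, {"x": -0.1163, "y": -0.2147, "z": 0, "wx": 0, "wy": 0, "wz": 0, "hand": 0.7}, {"x": -0.1163, "y": -0.2147, "z": 0, "wx": 0, "wy": 0, "wz": 0, "hand": 0.7}, {"x": -0.1163, "y": -0.2147, "z": 0, "wx": 0, "wy": 0, "wz": 0, "hand": 0.7}, {"x": -0.1163, "y": -0.2147, "z": 0, "wx": 0, "wy": 0, "wz": 0, "hand": 0.7}]}}

```text
time: 14.52
tool_pos: [0.474, -0.2129, 0.0707]
tool_rot: [0.0, 0.605, 0.796, -0.0]
contact_force: [0.4, -0.7, -0.1]
gripper_width: 0.847
grasp_force: 0.0
```

>>> {"name": "send_rows", "arguments": {"rows": [{"x": -0.1163, "y": -0.2147, "z": 0, "wx": 0, "wy": 0, "wz": 0, "hand": 0.7}, {"x": -0.1163, "y": -0.2147, "z": 0, "wx": 0, "wy": 0, "wz": 0, "hand": 0.7}, {"x": -0.1163, "y": -0.2147, "z": 0, "wx": 0, "wy": 0, "wz": 0, "hand": 0.7}, {"x": 0, "y": 0, "z": 0, "wx": 0, "wy": 0, "wz": 0, "hand": 0.7}, {"x": 0, "y": 0, "z": 0, "wx": 0, "wy": 0, "wz": 0, "hand": 0.7}, {"x": 0, "y": 0, "z": 0.1, "wx": 0, "wy": 0, "wz": 0, "hand": 0.7}, {"x": 0, "y": 0, "z": 0.1, "wx": 0, "wy": 0, "wz": 0, "hand": 0.7}, {"x": 0, "y": 0, "z": 0, "wx": 0, "wy": 0, "wz": 0, "hand": 0.7}, {"x": 0, "y": 0, "z": 0, "wx": 0, "wy": 0, "wz": 0, "hand": 0.7}, {"x": 0, "y": 0, "z": 0, "wx": 0, "wy": 0, "wz": 0, "hand": 0.7}]}}

```text
time: 15.35
tool_pos: [0.3972, -0.2881, 0.0413]
tool_rot: [0.0, 0.605, 0.796, 0.0]
contact_force: [0.2, 0.3, 0.3]
gripper_width: 0.849
grasp_force: 0.0
```

```bash
python3 d.py .3956 -.2883 .002 15.5;python3 - <<'E'
from h import *
cv2.imwrite("pics/w3.png",np.hstack([grab_frame("wrist")[::2,::2],grab_frame("top")[80:290,180:460]]))
E
```

```text
pos [ 0.3972 -0.2881  0.0413] yaw 15.58 tilt [ 0.0004 -0.0002] t 15.35 w 0.8490985754950403
units now-frame [ 0.001 -0.011  0.262] after-turn frame [ 0.001 -0.011  0.262] wz 0.0018 z units 0.262
```

View pics/w3.png

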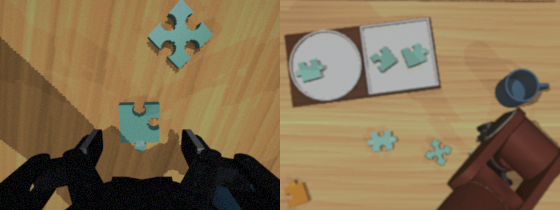

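Both corner pieces now lie in the square dish, at (384,58) and (414,54) in the top view. edge_a sits square between the fingers at (140,122) in the wrist view, so I'll grip it.

>>> {"name": "send_rows", "arguments": {"rows": [{"x": 0, "y": 0, "z": 0.12, "wx": 0, "wy": 0, "wz": 0, "hand": 0.7}, {"x": 0, "y": 0, "z": 0.09, "wx": 0, "wy": 0, "wz": 0, "hand": 0.7}, {"x": 0, "y": 0, "z": 0.052, "wx": 0, "wy": 0, "wz": 0, "hand": 0.7}, {"x": 0, "y": 0, "z": 0, "wx": 0, "wy": 0, "wz": 0, "hand": 0.7}, {"x": 0, "y": 0, "z": 0, "wx": 0, "wy": 0, "wz": 0, "hand": -1}, {"x": 0, "y": 0, "z": 0, "wx": 0, "wy": 0, "wz": 0, "hand": -1}, {"x": 0, "y": 0, "z": 0, "wx": 0, "wy": 0, "wz": 0, "hand": -1}, {"x": 0, "y": 0, "z": 0, "wx": 0, "wy": 0, "wz": 0, "hand": -1}, {"x": 0, "y": 0, "z": 0, "wx": 0, "wy": 0, "wz": 0, "hand": -1}, {"x": 0, "y": 0, "z": 0, "wx": 0, "wy": 0, "wz": 0, "hand": -1}]}}

```text
time: 16.28
tool_pos: [0.3974, -0.2894, 0.003]
tool_rot: [0.001, 0.605, 0.796, -0.0]
contact_force: [0.3, 0.9, 6.7]
gripper_width: 0.518
grasp_force: 61.7
```

```bash
python3 d.py .625 .0425 .07 15.5
```

```text
pos [ 0.3974 -0.2894  0.003 ] yaw 15.51 tilt [ 0.002  -0.0019] t 16.2833 w 0.518311698170588
units now-frame [ 1.725  2.054 -0.448] after-turn frame [ 1.727  2.054 -0.447] wz 0.0001 z units -0.447
```

>>> {"name": "send_rows", "arguments": {"rows": [{"x": 0, "y": 0, "z": -0.12, "wx": 0, "wy": 0, "wz": 0, "hand": -1}, {"x": 0, "y": 0, "z": -0.16, "wx": 0, "wy": 0, "wz": 0, "hand": -1}, {"x": 0, "y": 0, "z": -0.16, "wx": 0, "wy": 0, "wz": 0, "hand": -1}, {"x": 0.157, "y": 0.1867, "z": 0, "wx": 0, "wy": 0, "wz": 0, "hand": -1}, {"x": 0.157, "y": 0.1867, "z": 0, "wx": 0, "wy": 0, "wz": 0, "hand": -1}, {"x": 0.157, "y": 0.1867, "z": 0, "wx": 0, "wy": 0, "wz": 0, "hand": -1}, {"x": 0.157, "y": 0.1867, "z": 0, "wx": 0, "wy": 0, "wz": 0, "hand": -1}, {"x": 0.157, "y": 0.1867, "z": 0, "wx": 0, "wy": 0, "wz": 0, "hand": -1}, {"x": 0.157, "y": 0.1867, "z": 0, "wx": 0, "wy": 0, "wz": 0, "hand": -1}, {"x": 0.157, "y": 0.1867, "z": 0, "wx": 0, "wy": 0, "wz": 0, "hand": -1}]}}

```text
time: 17.12
tool_pos: [0.5417, -0.0754, 0.0673]
tool_rot: [-0.0, 0.605, 0.796, -0.0]
contact_force: [1.0, -0.6, -0.0]
gripper_width: 0.517
grasp_force: 61.2
```

>>> {"name": "send_rows", "arguments": {"rows": [{"x": 0.157, "y": 0.1867, "z": 0, "wx": 0, "wy": 0, "wz": 0, "hand": -1}, {"x": 0.157, "y": 0.1867, "z": 0, "wx": 0, "wy": 0, "wz": 0, "hand": -1}, {"x": 0.157, "y": 0.1867, "z": 0, "wx": 0, "wy": 0, "wz": 0, "hand": -1}, {"x": 0.157, "y": 0.1867, "z": 0, "wx": 0, "wy": 0, "wz": 0, "hand": -1}, {"x": 0, "y": 0, "z": 0, "wx": 0, "wy": 0, "wz": 0, "hand": -1}, {"x": 0, "y": 0, "z": 0.1, "wx": 0, "wy": 0, "wz": 0, "hand": -1}, {"x": 0, "y": 0, "z": 0.1, "wx": 0, "wy": 0, "wz": 0, "hand": -1}, {"x": 0, "y": 0, "z": 0, "wx": 0, "wy": 0, "wz": 0, "hand": -1}, {"x": 0, "y": 0, "z": 0, "wx": 0, "wy": 0, "wz": 0, "hand": -1}, {"x": 0, "y": 0, "z": 0, "wx": 0, "wy": 0, "wz": 0, "hand": -1}]}}

```text
time: 17.95
tool_pos: [0.6236, 0.043, 0.0372]
tool_rot: [-0.0, 0.606, 0.796, -0.0]
contact_force: [-0.2, -0.1, 0.2]
gripper_width: 0.518
grasp_force: 61.3
```

```bash
python3 d.py .625 .0425 .012 15.5
```

```text
pos [0.6236 0.043  0.0372] yaw 15.46 tilt [-0.0008  0.    ] t 17.95 w 0.518133464533958
units now-frame [-0.006  0.008  0.168] after-turn frame [-0.006  0.008  0.168] wz -0.0009 z units 0.168
```

>>> {"name": "send_rows", "arguments": {"rows": [{"x": 0, "y": 0, "z": 0.1, "wx": 0, "wy": 0, "wz": 0, "hand": -1}, {"x": 0, "y": 0, "z": 0.067, "wx": 0, "wy": 0, "wz": 0, "hand": -1}, {"x": 0, "y": 0, "z": 0, "wx": 0, "wy": 0, "wz": 0, "hand": -1}, {"x": 0, "y": 0, "z": 0, "wx": 0, "wy": 0, "wz": 0, "hand": -1}, {"x": 0, "y": 0, "z": 0, "wx": 0, "wy": 0, "wz": 0, "hand": 0.5}, {"x": 0, "y": 0, "z": 0, "wx": 0, "wy": 0, "wz": 0, "hand": 0.5}, {"x": 0, "y": 0, "z": 0, "wx": 0, "wy": 0, "wz": 0, "hand": 0.5}, {"x": 0, "y": 0, "z": -0.12, "wx": 0, "wy": 0, "wz": 0, "hand": 0.5}, {"x": 0, "y": 0, "z": -0.16, "wx": 0, "wy": 0, "wz": 0, "hand": 0.5}, {"x": 0, "y": 0, "z": -0.2, "wx": 0, "wy": 0, "wz": 0, "hand": 0.5}]}}

```text
time: 18.78
tool_pos: [0.6221, 0.0436, 0.0831]
tool_rot: [-0.002, 0.605, 0.796, -0.001]
contact_force: [0.3, -0.0, 0.6]
gripper_width: 0.748
grasp_force: 0.0
```

>>> {"name": "send_rows", "arguments": {"rows": [{"x": 0, "y": 0, "z": -0.2, "wx": 0, "wy": 0, "wz": 0, "hand": 0.5}, {"x": 0, "y": 0, "z": -0.2, "wx": 0, "wy": 0, "wz": 0, "hand": 0.5}, {"x": 0.2, "y": -0.15, "z": 0, "wx": 0, "wy": 0, "wz": 0, "hand": 0.5}, {"x": 0.2, "y": -0.15, "z": 0, "wx": 0, "wy": 0, "wz": 0, "hand": 0.5}, {"x": 0.2, "y": -0.15, "z": 0, "wx": 0, "wy": 0, "wz": 0, "hand": 0.5}, {"x": 0.2, "y": -0.15, "z": 0, "wx": 0, "wy": 0, "wz": 0, "hand": 0.5}, {"x": 0.2, "y": -0.15, "z": 0, "wx": 0, "wy": 0, "wz": 0, "hand": 0.5}, {"x": 0.2, "y": -0.15, "z": 0, "wx": 0, "wy": 0, "wz": 0, "hand": 0.5}, {"x": 0.2, "y": -0.15, "z": 0, "wx": 0, "wy": 0, "wz": 0, "hand": 0.5}, {"x": 0.2, "y": -0.15, "z": 0, "wx": 0, "wy": 0, "wz": 0, "hand": 0.5}]}}

```text
time: 19.62
tool_pos: [0.3849, 0.2275, 0.1448]
tool_rot: [0.0, 0.605, 0.796, 0.0]
contact_force: [0.8, 1.1, 0.4]
gripper_width: 0.754
grasp_force: 0.0
```

```bash
python3 - <<'E'
from h import *
a=grab_frame("top")[80:200,170:350];b=grab_frame("scene")[215:365,200:425]
cv2.imwrite("pics/f.png",np.vstack([cv2.resize(a,(600,400),interpolation=2),cv2.resize(b,(300,200),interpolation=2,).repeat(1,0) if 0 else cv2.copyMakeBorder(cv2.resize(b,(300,200)),0,0,0,300,0)]))
E
```

```text
(no output)
```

View pics/f.png

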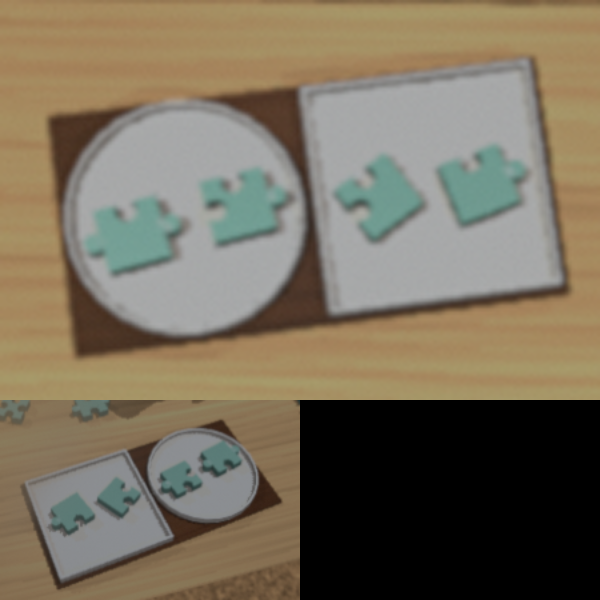

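All four pieces lie flat: edges at (135,237) and (248,207) in the round dish, corners at (382,197) and (485,187) in the square dish. Each is about 40 mm or less from its dish's centre and none overlap, so I'm handing in.

```bash
python3 -c "
from plant import *
print(job_done())"
```

```text
the job is handed in; nothing more can be done
None
```

I handed the job in at about 20 s on the robot's clock: both corner pieces lie flat in the square dish and both edge pieces lie flat in the round dish, as the last pictures show, and I saw no movement of the inner pieces or the mug; no verdict came back.

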